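Take the ion source apart into its cleaning dishes

TASK

Take the stacked ion source apart from the top, one part at a time, and set each part gently down flat in the cleaning dish that is made for it: the small cap in the small round dish, the bar lengthwise in the oblong dish, the white insulator in the medium round dish and the steel block in the large round dish. Do not drop or tip any part, and leave the beaker and the timer alone.

Things in the scene. Friction and masses are not known exactly. Their poses are not given: they have to be found in the camera images.
- source_block: Lowest part of the stack: stainless steel disc block, round, diameter 62 mm, 28 mm high, about 0.35 kg. Origin: centre of its underside; z up along its axis. The stack starts on the bench, each part resting loose on the flat top of the one below, centred within 5 mm.
- insulator: Second part from below: white ceramic round insulator, diameter 44 mm, 24 mm high. Origin: centre of its underside; z up along its axis.
- filament_bar: Third part from below: steel bar with a screw at either end, 58 mm long (its x), 24 mm wide (its y), 20 mm high. Origin: centre of its underside; x along its length, z up. It lies across the insulator at any yaw.
- lens_cap: Top part of the stack: small round aluminium cap with fine dark grooves and a dark bore, diameter 20 mm, 22 mm high. Origin: centre of its underside; z up along its axis.
- dish_large: Large grey round dish fixed to the bench, for the source block: inside diameter 80 mm, outside 88 mm, inner floor 4 mm above the bench, rim 8 mm above the bench. Origin: centre of its underside, on the bench.
- dish_medium: Medium grey round dish fixed to the bench, for the insulator: inside diameter 60 mm, outside 68 mm, inner floor 4 mm above the bench, rim 8 mm above the bench. Origin: centre of its underside, on the bench.
- dish_small: Small grey round dish fixed to the bench, for the lens cap: inside diameter 36 mm, outside 44 mm, inner floor 4 mm above the bench, rim 8 mm above the bench. Origin: centre of its underside, on the bench.
- dish_oblong: Grey oblong dish fixed to the bench, for the filament bar: inside 74 mm long (its x) by 40 mm wide (its y), outside 82 by 48 mm, inner floor 4 mm above the bench, rim 8 mm. Origin: centre of its underside, on the bench; x along its length.
- beaker: Bystander: empty glass beaker, diameter 56 mm, 70 mm high, standing on the bench. Origin: centre of its underside. To be left alone.
- timer: Bystander: flat light bench timer, 48 x 68 mm, 16 mm high, lying on the bench. Origin: centre of its underside, z up. To be left alone.
Not all that is in view belongs to the job. What is shaped like the dish_medium but green or red is not meant.

How it is judged:
By the outcome, as a careful person would: the job done as asked, in the order asked, and still so for the second after the job is handed in, with the robot touching nothing.
It also fails if it takes over 109 s, if anything falls off the work surface, if the arm or the gripper's body presses on something with over 40 N, if the wrist force passes 120 N, or if a joint passes its speed limit or range.

ROBOT

A 6-joint arm with a two-finger parallel gripper is mounted at the origin on a cart in front of the work surface, level with it; the furniture and walls round the work are solid. World frame = base frame: x ahead of the robot, y to its left, z up, the work surface at z = 0. Lengths are in m, angles in rad, forces in N, time in s.
With the tool pointing down it reaches from about 0.325 to 0.85 m from the base axis. Payload 15.5 kg.
Tool frame: the origin (TCP) lies at the very end of the fingers, on their centre line; the grasp point (between the pads) lies 19 mm behind it (grip_depth is the distance from the TCP to the grasp point, in m); z points along the fingers, y is the line along which they close (so a half turn about z gives the same grasp; the last joint's range is limited). The gripper opens to 91 mm and grips with 3 to 60 N. Pads are 32 mm wide; open, the fingers measure 118 mm over their backs; the gripper's body (76 mm by 178 mm) begins 60 mm behind the grasp point.
Start: joints at [-1.319, 0.494, 1.345, -0, 1.302, -0.096], TCP at [0.213, -0.588, 0.214] pointing down, gripper open.
Joint ranges: [-2.91, 2.91], [-0.82, 2.16], [0.22, 2.67], [-1.22, 4.37], [0.12, 2.79], [-3.08, 3.08]. Speed limits (rad/s): [1.89, 1.89, 2.57, 3.01, 3.01, 3.01].

INTERFACE

Orientations are given as a rotation vector (axis times angle).
In Python, from bench import get_state, capture, calibration, hand_in, grip_depth gives the robot as it stands.
- The arm moves only by the tool carry_out, never from a script. Its argument "series" is one flat list of numbers, 6 for each row, row after row: the shift along the tool's x, y, z in m, then the turn, a rotation vector about the tool's x, y, z in rad. A call has 1 to 20 rows; each row is the pose to reach, as a shift and turn from the pose commanded when the call began, along the tool's axes at that moment; what a row does not reach only later rows make up. A row lasts 1/10 s, in which the tool goes at most 50 mm and 8.59 degrees, less where a joint would pass 70% of its speed; a pose out of reach is approached as far as the arm can. A call with a gripper value outside its range is refused whole. "hand" is the finger opening in m, from 0 to 0.0912, set as the call begins (left out, the last holds). The fingers move at their own pace and stop on an object; "newtons" is the grip in N (left out, the last holds). Time passes only in rows, so rows that repeat a pose let the fingers close. It gives the time, the measured TCP pose, the force, the opening and the grip force at its end, in the units of the state.
- get_state(): the state, without advancing time (a new reading comes with each control period).
- capture(name): name is "scene" or "side" or "wrist"; returns (picture, depth): 420x560x3 uint8, blue, green, red; 420x560 float32, m along the optical axis (not along the pixel's ray), 0 where there is no reading.
- calibration(name): a dict with "fx", "fy", "cx", "cy" (pixels), "extrinsics" (4x4, takes a point from camera to world coordinates). Camera axes: x right, y down, z forward; pixel columns grow to the right and rows downward; lengths in m; the calibration is good to about 2 mm. A picture is of the moment at which its call begins: read the wrist's pose just before it. calibration takes no time and is no camera call; for the wrist camera it gives the pose at the moment of the call.
- hand_in(): hands the job in; it is judged then, once.
The state is a dict: "t": time; "joints": joint angles; "qd": joint speeds; "tau": joint torques, N m; "ee_pos": TCP position; "tool_rot": TCP orientation; "ft_force": force on the tool from outside, world axes, zero at the start; "torque": the same for the moment, N m; "finger_gap": finger opening in m; "finger_force": force on a finger pad.
Only numpy, scipy, OpenCV 4.12 (cv2) and the standard library are available. Lean on these libraries where they do the work, as an engineer would, in place of code of your own. Each camera call takes 0.05 s, during which the arm holds its last target. There are 200 camera calls.

## Working session

There is one attempt and no reset: what is moved stays moved. The work goes in short steps, Python scripts to look and compute and a tool call to move; the robot and the scene stay as the last step left them, time stands still between calls to the robot, and variables do not carry over. Pictures are saved under pics/ and viewed, at most 14 in all, crops included, and the job is handed in when it is done.

Besides the shell and the picture viewer there is one more tool, called as a command line: name --argument value ..., lists and objects as JSON in quotes. carry_out: Moves the arm, as the interface text tells. Its arguments: {"type":"object","properties":{"series":{"type":"array"},"hand":{"type":"number"},"newtons":{"type":"number"}},"required":["series"]}

```bash
mkdir -p pics; ls; python3 - <<'E'
from bench import *
import cv2,numpy as np
s=get_state();print(s['t'],s['ee_pos'],s['tool_rot'],s['finger_gap'])
for n in('scene','side'):
    p,d=capture(n);cv2.imwrite(f'pics/{n}0.png',p);np.save(f'{n}0.npy',d);print(calibration(n))
E
```

```text
pics
0.0 [ 0.21293008 -0.58720812  0.21336299] [-3.09305545e+00 -5.43390084e-01  1.33969174e-04] 0.09139890752477378
{'fx': 544.4655318439267, 'fy': 544.4655318439267, 'cx': 270.31586096052627, 'cy': 214.65886575962242, 'extrinsics': array([[ 0.82952319, -0.25458346,  0.49706995, -0.12460979],
       [-0.55822359, -0.35141719,  0.75159323, -1.0852132 ],
       [-0.01666428, -0.90094019, -0.43362321,  0.68157955],
       [ 0.        ,  0.        ,  0.        ,  1.        ]])}
{'fx': 473.37607465831417, 'fy': 473.37607465831417, 'cx': 282.8235960908897, 'cy': 207.27365094829472, 'extrinsics': array([[-0.86565831, -0.28920976,  0.40864827,  0.10091163],
       [-0.50021139,  0.533238  , -0.68223588,  0.68083517],
       [-0.02059751, -0.79499368, -0.60626792,  0.72538075],
       [ 0.        ,  0.        ,  0.        ,  1.        ]])}
```

View pics/scene0.png

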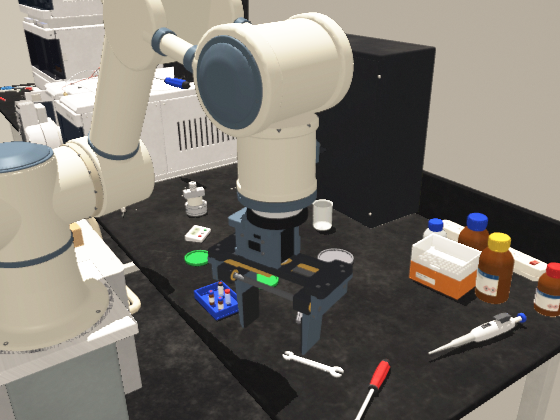

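View pics/side0.png

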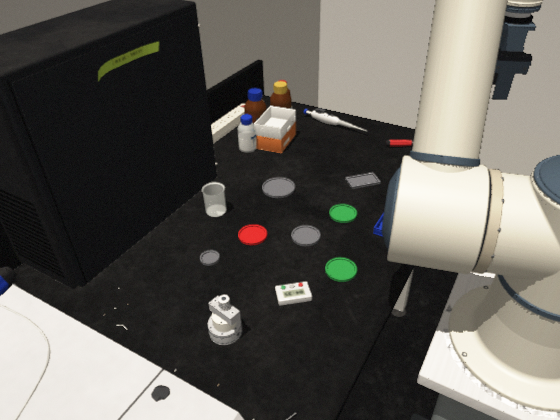

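The side view shows the following:
- Stack at (225,320), beaker (214,200), timer (293,293).
- Round-dish candidates: grey (209,257) small, grey (305,235) medium, grey (278,187) large. Green (343,213), green (341,269) and red (252,234) are decoys of the medium size.
- Oblong dish at (362,180).

The grey ones fit the description. I'll confirm in an enlarged crop and measure.

```bash
cat > h.py <<'E'
import cv2,numpy as np
from bench import *
def ray(c,u,v,z):
    E=c['extrinsics'];d=E[:3,:3]@[(u-c['cx'])/c['fx'],(v-c['cy'])/c['fy'],1];o=E[:3,3]
    return o+d*(z-o[2])/d[2]
def cloud(c,d):
    v,u=np.mgrid[:420,:560];P=np.stack([(u-c['cx'])/c['fx']*d,(v-c['cy'])/c['fy']*d,d],-1)
    return P@c['extrinsics'][:3,:3].T+c['extrinsics'][:3,3]
E
python3 - <<'E'
from h import *
p=cv2.imread('pics/side0.png');d=np.load('side0.npy');c=calibration('side');P=cloud(c,d)
for n,u,v in [('small',209,257),('med',305,235),('large',278,187),('obl',362,180),('timer',293,293),('beaker',214,208),('capTop',224,299),('block',225,322)]:
    print(n,ray(c,u,v,.006).round(3),P[v,u].round(3))
cv2.imwrite('pics/crop1.png',cv2.resize(p[165:355,180:400],None,fx=3.1,fy=3.1,interpolation=cv2.INTER_CUBIC))
E
```

```text
small [0.639 0.106 0.006] [0.641 0.104 0.003]
med [ 0.487 -0.061  0.006] [ 0.489 -0.064  0.003]
large [ 0.642 -0.199  0.006] [ 0.646 -0.206  0.   ]
obl [ 0.459 -0.335  0.006] [ 0.46  -0.34   0.003]
timer [0.424 0.109 0.006] [0.422 0.114 0.012]
beaker [ 0.736 -0.044  0.006] [ 0.718 -0.023  0.027]
capTop [0.538 0.19  0.006] [0.485 0.25  0.093]
block [0.502 0.237 0.006] [0.477 0.264 0.051]
```

View pics/crop1.png

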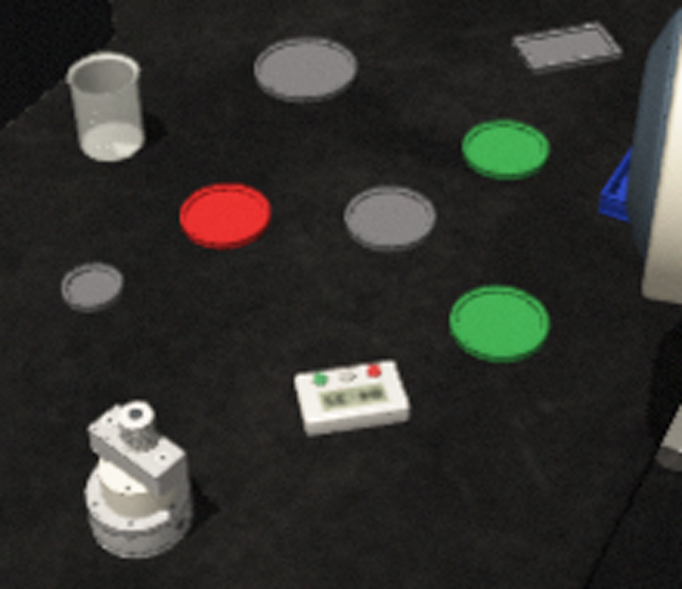

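The crop confirms the three plain grey round dishes, the oblong dish at upper right, and the stack with the bar running diagonally. I'll move over the middle and look with the wrist camera.

carry_out --series '[0.419,-0.313,-0.187,0,0,0.348,0.419,-0.313,-0.187,0,0,0.348,0.419,-0.313,-0.187,0,0,0.348,0.419,-0.313,-0.187,0,0,0.348,0.419,-0.313,-0.187,0,0,0.348,0.419,-0.313,-0.187,0,0,0.348,0.419,-0.313,-0.187,0,0,0.348,0.419,-0.313,-0.187,0,0,0.348,0.419,-0.313,-0.187,0,0,0.348,0.419,-0.313,-0.187,0,0,0.348,0.419,-0.313,-0.187,0,0,0.348,0.419,-0.313,-0.187,0,0,0.348,0.419,-0.313,-0.187,0,0,0.348,0.419,-0.313,-0.187,0,0,0.348,0.419,-0.313,-0.187,0,0,0.348,0.419,-0.313,-0.187,0,0,0.348]'

```text
t: 1.7
ee_pos: [0.4996, -0.1515, 0.4005]
tool_rot: [-3.141, 0.003, 0.001]
ft_force: [0.3, -0.9, 0.1]
finger_gap: 0.0908
finger_force: 0.0
```

```bash
python3 - <<'E'
from h import *
s=get_state();print(s['t'],s['ee_pos'],s['tool_rot'],s['joints'].round(2) if hasattr(s['joints'],'round') else s['joints'])
c=calibration('wrist');np.save('w1c.npy',c,allow_pickle=True);print(c)
p,d=capture('wrist');cv2.imwrite('pics/w1.png',p);np.save('w1.npy',d)
E
```

```text
1.7 [ 0.4996128  -0.15148179  0.40054089] [-3.14138637e+00  2.98472506e-03  1.07382966e-03] [-0.41  0.21  1.28 -0.    1.65  1.16]
{'fx': 363.4733656400367, 'fy': 363.4733656400367, 'cx': 277.353891312701, 'cy': 212.10069704815976, 'extrinsics': array([[-2.00421204e-03, -9.68708715e-01, -2.48192280e-01,
         5.69798765e-01],
       [-9.99997796e-01,  1.78608209e-03,  1.10404049e-03,
        -1.51206523e-01],
       [-6.26201855e-04,  2.48193946e-01, -9.68710160e-01,
         5.72353234e-01],
       [ 0.00000000e+00,  0.00000000e+00,  0.00000000e+00,
         1.00000000e+00]])}
```

View pics/w1.png

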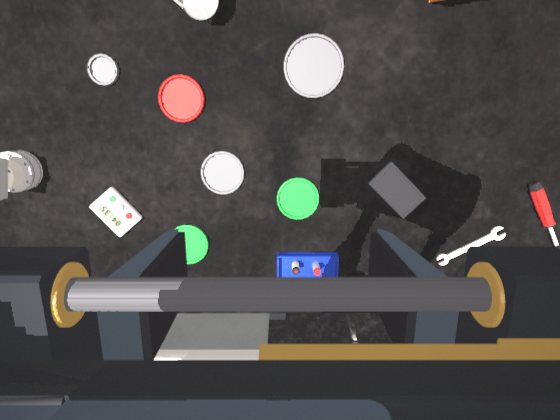

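The wrist view shows small dish (103,69), medium (222,173), large (314,66), oblong (397,190), beaker (200,5), timer (115,212) and the stack at left (18,172). Next I'll fit the outlines at rim height and check their sizes.

```bash
cat > fit.py <<'E'
from h import *
def fit(p,c,u,v,r,z):
    x0,y0=max(u-r,0),max(v-r,0)
    g=cv2.GaussianBlur(cv2.cvtColor(p,6),(3,3),0)[y0:v+r,x0:u+r]
    t,b=cv2.threshold(g,0,255,cv2.THRESH_OTSU)
    b=cv2.morphologyEx(b,cv2.MORPH_CLOSE,np.ones((5,5)))
    cs,_=cv2.findContours(b,cv2.RETR_EXTERNAL,cv2.CHAIN_APPROX_NONE)
    k=max(cs,key=cv2.contourArea)[:,0]+[x0,y0]
    w=np.array([ray(c,a,e,z)[:2] for a,e in k],np.float32)*1000
    return w,cv2.fitEllipse(w),cv2.minAreaRect(w)
E
python3 - <<'E'
from fit import *
p=cv2.imread('pics/w1.png');c=np.load('w1c.npy',allow_pickle=True).item()
for n,u,v,r in [('small',103,69,24),('med',222,173,30),('large',314,66,40),('obl',397,190,36),('timer',115,212,32)]:
    w,e,m=fit(p,c,u,v,r,.016 if n=='timer' else .008);print(n,e,m)
d=np.load('w1.npy');P=cloud(c,d);print(P[69,103],P[173,222],P[190,397],P[66,314])
p=cv2.imread('pics/side0.png');c=calibration('side')
for n,u,v,r in [('small',209,257,15),('med',305,235,20),('large',278,187,22),('obl',362,180,19)]:
    w,e,m=fit(p,c,u,v,r,.007);print('side',n,e,m)
E
```

```text
small ((640.66162109375, 104.8759536743164), (42.069759368896484, 42.15818405151367), 122.55796813964844) ((640.9308471679688, 104.77125549316406), (42.29256057739258, 42.548519134521484), 40.36874008178711)
med ((488.9785461425781, -64.103759765625), (65.87156677246094, 66.193115234375), 60.93628692626953) ((489.424560546875, -64.23088073730469), (65.96382141113281, 65.74518585205078), 89.88850402832031)
large ((644.4547729492188, -203.2185821533203), (85.93794250488281, 86.4594955444336), 52.883460998535156) ((644.7227783203125, -203.60476684570312), (86.98513793945312, 85.89046478271484), 0.1451474130153656)
obl ((460.9615173339844, -338.9972839355469), (54.472381591796875, 101.17080688476562), 135.79087829589844) ((460.94378662109375, -339.5652770996094), (83.9195556640625, 48.18756866455078), 46.29397964477539)
timer ((428.0834045410156, 105.78436279296875), (59.560943603515625, 80.57032775878906), 131.2974090576172) ((428.4714050292969, 105.64399719238281), (68.60765075683594, 52.06673049926758), 40.0484619140625)
[0.64120902 0.10434647 0.00485036] [ 0.48803898 -0.06402658  0.0
[... 227 characters left out ...]
857422), (42.6856803894043, 43.26970672607422), 68.22574615478516)
side med ((487.2818908691406, -62.557403564453125), (64.64218139648438, 67.952392578125), 10.118428230285645) ((487.8164367675781, -62.602115631103516), (65.48095703125, 67.75848388671875), 28.58840560913086)
side large ((642.2146606445312, -201.04087829589844), (84.37086486816406, 88.55885314941406), 5.702974796295166) ((642.609619140625, -201.30209350585938), (85.32334899902344, 88.37335968017578), 28.39511489868164)
side obl ((457.45947265625, -338.0683898925781), (53.96345901489258, 105.28952026367188), 136.3748321533203) ((457.66680908203125, -338.752685546875), (87.58452606201172, 53.856937408447266), 47.11142349243164)
```

carry_out --series '[-0.09,-0.38,0.1,0,0,0,-0.09,-0.38,0.1,0,0,0,-0.09,-0.38,0.1,0,0,0,-0.09,-0.38,0.1,0,0,0,-0.09,-0.38,0.1,0,0,0,-0.09,-0.38,0.1,0,0,0,-0.09,-0.38,0.1,0,0,0,-0.09,-0.38,0.1,0,0,0,-0.09,-0.38,0.1,0,0,0,-0.09,-0.38,0.1,0,0,0,-0.09,-0.38,0.1,0,0,0,-0.09,-0.38,0.1,0,0,0]'

```text
t: 2.95
ee_pos: [0.411, 0.2283, 0.3013]
tool_rot: [-3.142, 0.003, -0.001]
ft_force: [-0.3, -0.3, 0.6]
finger_gap: 0.0909
finger_force: 0.0
```

```bash
python3 - <<'E'
from h import *
s=get_state();print(s['t'],s['ee_pos'],s['tool_rot'])
c=calibration('wrist');np.save('w2c.npy',c,allow_pickle=True)
p,d=capture('wrist');cv2.imwrite('pics/w2.png',p);np.save('w2.npy',d)
E
```

```text
2.95 [0.41098451 0.22834973 0.30126526] [-3.14150843e+00  3.39576522e-03 -9.62298824e-04]
```

View pics/w2.png

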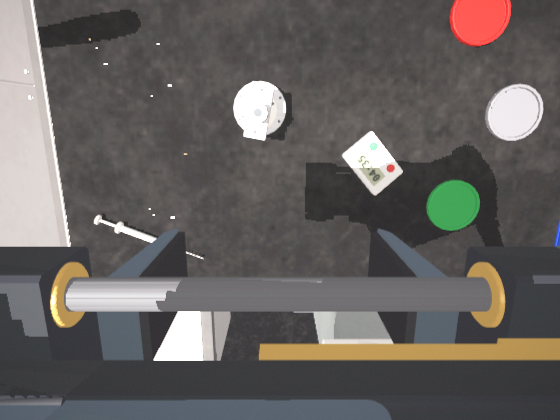

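The dish sizes match the figures given. The stack is at (260,110) in w2, with the cap on top of the bar. Enlarging it.

```bash
python3 - <<'E'
from h import *
p=cv2.imread('pics/w2.png')
cv2.imwrite('pics/crop2.png',cv2.resize(p[70:150,210:310],None,fx=7,fy=7,interpolation=cv2.INTER_CUBIC))
c=np.load('w2c.npy',allow_pickle=True).item();d=np.load('w2.npy');P=cloud(c,d)[70:150,210:310].reshape(-1,3)*1000
for lo,hi in ((87,100),(68,78),(45,57),(22,34)):
    q=P[(P[:,2]>lo)&(P[:,2]<hi)];print(len(q),np.median(q[:,2]) if len(q) else 0,cv2.minAreaRect(q[:,:2].astype(np.float32)) if len(q)>4 else 0, q.mean(0))
E
```

```text
322 95.14922629425882 ((487.33575439453125, 248.89892578125), (19.415992736816406, 19.566993713378906), 89.8026123046875) [487.59362857 248.4567971   95.0375545 ]
946 73.18833477935036 ((489.4962158203125, 248.92955017089844), (24.049894332885742, 57.96895217895508), 79.31392669677734) [490.62243378 248.45572846  73.16069395]
369 53.10054737334102 ((489.9320983886719, 251.11610412597656), (43.390846252441406, 35.88850784301758), 71.51466369628906) [491.53690102 253.37370411  53.14091551]
679 29.225008270480636 ((495.1457824707031, 249.50440979003906), (62.03455352783203, 57.28059768676758), 78.4969253540039) [494.46714498 245.54942989  29.15067222]
```

View pics/crop2.png

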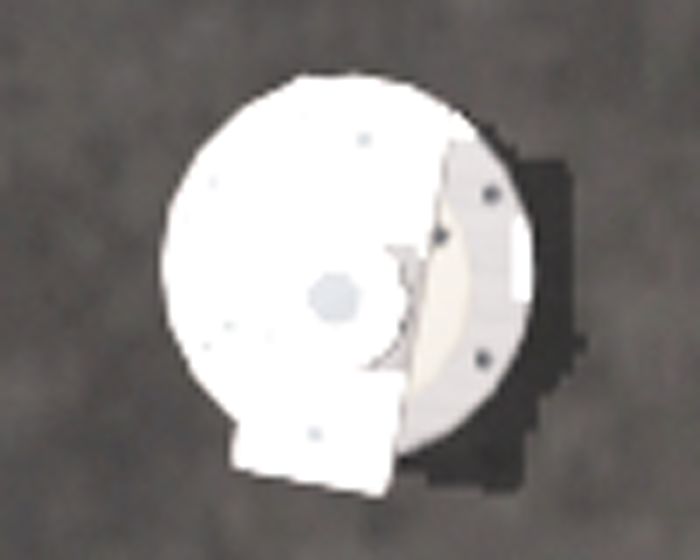

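Depths agree with the given heights to 1 mm. Cap at (487.5,248.7), bar yaw −10.7°. Going to the cap.

carry_out --series '[0.0765,-0.0204,0.05,0,0,0,0.0765,-0.0204,0.1,0,0,0,0.0765,-0.0204,0.15,0,0,0,0.0765,-0.0204,0.17,0,0,0,0.0765,-0.0204,0.17,0,0,0,0.0765,-0.0204,0.185,0,0,0,0.0765,-0.0204,0.195,0,0,0,0.0765,-0.0204,0.205,0,0,0,0.0765,-0.0204,0.212,0,0,0,0.0765,-0.0204,0.218,0,0,0,0.0765,-0.0204,0.2225,0,0,0,0.0765,-0.0204,0.2225,0,0,0,0.0765,-0.0204,0.2225,0,0,0]' --hand 0.06 --newtons 12

```text
t: 4.3
ee_pos: [0.4869, 0.2499, 0.0786]
tool_rot: [-3.142, 0.0, -0.0]
ft_force: [-0.5, -0.9, -0.4]
finger_gap: 0.06
finger_force: 0.0
```

carry_out --series '[0,0,0,0,0,0,0,0,0,0,0,0,0,0,0,0,0,0,0,0,0,0,0,0,0,0,0,0,0,0,0,0,0,0,0,0,0,0,0,0,0,0,0,0,0,0,0,0,0,0,0,0,0,0,0,0,0,0,0,0]' --hand 0 --newtons 12

```text
t: 5.3
ee_pos: [0.4869, 0.2499, 0.0784]
tool_rot: [3.142, -0.0, 0.0]
ft_force: [-0.8, 0.0, 1.1]
finger_gap: 0.0194
finger_force: 12.0
```

carry_out --series '[0,0,-0.005,0,0,0,0,0,-0.015,0,0,0,0,0,-0.03,0,0,0,0,0,-0.045,0,0,0,0.01,0.01,-0.05,0,0,0,0.028,0.027,-0.05,0,0,0,0.048,0.046,-0.05,0,0,0,0.068,0.064,-0.05,0,0,0,0.088,0.083,-0.05,0,0,0,0.108,0.102,-0.05,0,0,0,0.128,0.121,-0.05,0,0,0,0.143,0.136,-0.04,0,0,0,0.151,0.143,-0.02,0,0,0,0.153,0.145,0,0,0,0,0.153,0.145,0.02,0,0,0,0.153,0.145,0.035,0,0,0,0.153,0.145,0.045,0,0,0,0.153,0.145,0.052,0,0,0,0.153,0.145,0.056,0,0,0,0.153,0.145,0.056,0,0,0]'

```text
t: 7.3
ee_pos: [0.6399, 0.1049, 0.0224]
tool_rot: [-3.142, 0.0, -0.0]
ft_force: [-0.2, 0.9, 0.0]
finger_gap: 0.0195
finger_force: 12.0
```

```bash
python3 - <<'E'
from h import *
s=get_state();print(s['t'],s['ee_pos'],s['tool_rot'],s['finger_gap'],s['ft_force'],s['finger_force'])
p,d=capture('side');cv2.imwrite('pics/s2.png',cv2.resize(p[200:360,140:340],None,fx=3.5,fy=3.5))
E
```

```text
7.3 [0.63985678 0.10494904 0.0223592 ] [-3.14157524e+00  3.17334816e-06 -5.66425032e-05] 0.019540502332659408 [-0.1541126   0.86464355  0.01219737] 11.99945479631424
```

View pics/s2.png

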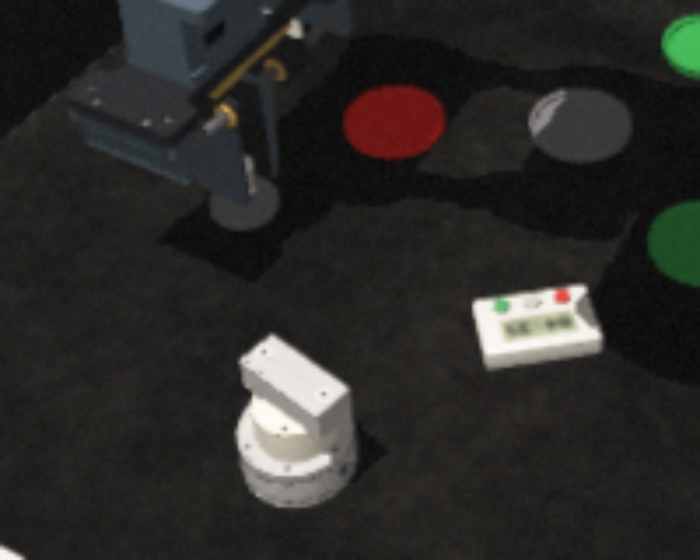

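The cap is held over the small dish and the rest of the stack is undisturbed. Lowering gently.

carry_out --series '[0,0,0.004,0,0,0,0,0,0.007,0,0,0,0,0,0.009,0,0,0,0,0,0.0105,0,0,0,0,0,0.0112,0,0,0,0,0,0.0117,0,0,0,0,0,0.0121,0,0,0,0,0,0.0121,0,0,0]'

```text
t: 8.15
ee_pos: [0.6398, 0.1049, 0.0104]
tool_rot: [3.142, -0.0, 0.0]
ft_force: [-0.0, 0.5, 1.3]
finger_gap: 0.0194
finger_force: 12.0
```

carry_out --series '[0,0,0.0003,0,0,0,0,0,0.0006,0,0,0,0,0,0.0006,0,0,0]'

```text
t: 8.45
ee_pos: [0.6399, 0.1049, 0.0103]
tool_rot: [-3.142, 0.0, -0.001]
ft_force: [-2.3, -0.6, 10.1]
finger_gap: 0.0193
finger_force: 12.0
```

carry_out --series '[0,0,0,0,0,0,0,0,0,0,0,0,0,0,0,0,0,0,0,0,0,0,0,0,0,0,-0.006,0,0,0,0,0,-0.02,0,0,0,0,0,-0.05,0,0,0,0,0,-0.1,0,0,0,-0.03,-0.018,-0.13,0,0,0,-0.22,-0.13,-0.24,0,0,0,-0.22,-0.13,-0.24,0,0,0,-0.22,-0.13,-0.24,0,0,0,-0.22,-0.13,-0.24,0,0,0,-0.22,-0.13,-0.24,0,0,0,-0.22,-0.13,-0.24,0,0,0,-0.22,-0.13,-0.24,0,0,0,-0.22,-0.13,-0.24,0,0,0,-0.22,-0.13,-0.24,0,0,0]' --hand 0.05

```text
t: 10.25
ee_pos: [0.4204, 0.2344, 0.2494]
tool_rot: [3.141, -0.002, -0.001]
ft_force: [-0.7, -0.3, -0.6]
finger_gap: 0.05
finger_force: 0.0
```

```bash
cat > look.py <<'E'
from h import *
s=get_state();print(s['t'],s['ee_pos'].round(4),s['tool_rot'].round(3))
c=calibration('wrist');p,d=capture('wrist');P=cloud(c,d).reshape(-1,3)*1000
def blobs(P,x,y,r,bands):
    P=P[np.hypot(P[:,0]-x,P[:,1]-y)<r]
    for lo,hi in bands:
        q=P[(P[:,2]>lo)&(P[:,2]<hi)]
        if len(q)>5: print((lo,hi),len(q),np.median(q[:,2]).round(1),cv2.minAreaRect(q[:,:2].astype(np.float32)),[np.round(x,1) for x in cv2.minEnclosingCircle(q[:,:2].astype(np.float32))])
blobs(P,490,250,45,((68,78),(45,57),(22,34)))
c=calibration('side');p2,d=capture('side');Q=cloud(c,d).reshape(-1,3)*1000
E
python3 - <<'E'
from look import *
blobs(Q,640,105,30,((20,34),))
cv2.imwrite('pics/s3.png',cv2.resize(p2[160:360,140:420],None,fx=2.8,fy=2.8))
E
```

```text
10.25 [0.4204 0.2344 0.2494] [ 3.141e+00 -2.000e-03 -1.000e-03]
(68, 78) 1647 73.3 ((489.42279052734375, 248.91578674316406), (23.987552642822266, 57.9914665222168), 79.18218231201172) [array([489.4, 248.9]), np.float64(30.8)]
(45, 57) 474 53.1 ((490.1251220703125, 251.2716522216797), (43.27540588378906, 35.326171875), 72.20565032958984) [array([491.4, 250.7]), np.float64(21.8)]
(22, 34) 860 29.2 ((495.27337646484375, 249.13998413085938), (61.59623718261719, 58.0961799621582), 77.13447570800781) [array([493.4, 249.6]), np.float64(31.0)]
(20, 34) 54 24.1 ((640.4700927734375, 106.21075439453125), (17.966203689575195, 21.736473083496094), 60.429866790771484) [array([640.7, 106.2]), np.float64(11.2)]
```

View pics/s3.png

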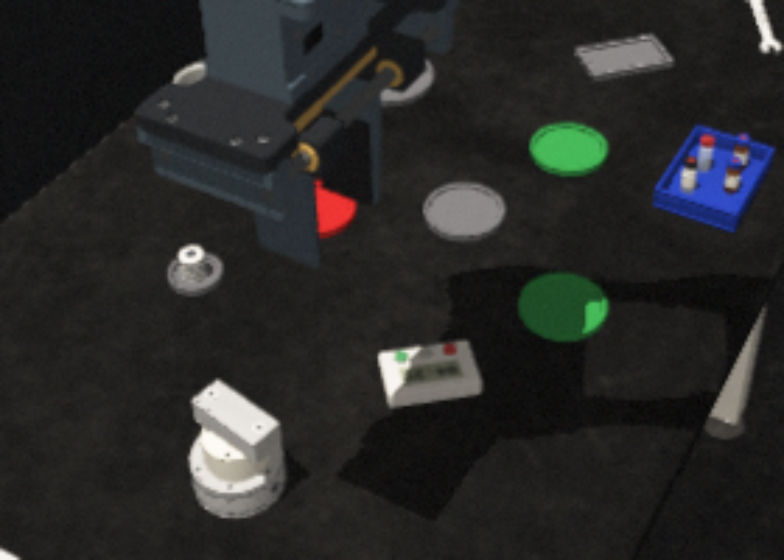

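The cap stands upright in the small dish at (195,260 in crop). The bar is unchanged, so I'll grasp it next.

carry_out --series '[0.069,-0.0145,0.04,0,0,0.188,0.069,-0.0145,0.08,0,0,0.188,0.069,-0.0145,0.12,0,0,0.188,0.069,-0.0145,0.13,0,0,0.188,0.069,-0.0145,0.13,0,0,0.188,0.069,-0.0145,0.145,0,0,0.188,0.069,-0.0145,0.16,0,0,0.188,0.069,-0.0145,0.172,0,0,0.188,0.069,-0.0145,0.181,0,0,0.188,0.069,-0.0145,0.187,0,0,0.188,0.069,-0.0145,0.191,0,0,0.188,0.069,-0.0145,0.191,0,0,0.188]' --hand 0.06

```text
t: 11.55
ee_pos: [0.4888, 0.2494, 0.0586]
tool_rot: [3.128, -0.295, -0.0]
ft_force: [-0.7, 0.4, -0.2]
finger_gap: 0.0599
finger_force: 0.0
```

carry_out --series '[0,0,0,0,0,0,0,0,0,0,0,0,0,0,0,0,0,0,0,0,0,0,0,0,0,0,0,0,0,0,0,0,0,0,0,0,0,0,0,0,0,0,0,0,0,0,0,0,0,0,0,0,0,0]' --hand 0 --newtons 20

```text
t: 12.45
ee_pos: [0.4889, 0.2494, 0.0588]
tool_rot: [-3.128, 0.295, -0.0]
ft_force: [-0.2, -1.0, 4.5]
finger_gap: 0.024
finger_force: 20.0
```

carry_out --series '[0,0,-0.012,0,0,0,0,0,-0.035,0,0,0,0,0,-0.065,0,0,0,0.0025,0.0175,-0.08,0,0,-0.03,0.0074,0.0525,-0.08,0,0,-0.089,0.0131,0.0934,-0.08,0,0,-0.159,0.0188,0.1342,-0.08,0,0,-0.229,0.0245,0.1751,-0.08,0,0,-0.298,0.0303,0.2159,-0.08,0,0,-0.368,0.036,0.2567,-0.08,0,0,-0.437,0.0417,0.2976,-0.08,0,0,-0.507,0.0474,0.3384,-0.08,0,0,-0.577,0.0532,0.3793,-0.08,0,0,-0.646,0.0589,0.4201,-0.08,0,0,-0.716,0.0646,0.461,-0.08,0,0,-0.785,0.0703,0.5018,-0.08,0,0,-0.855,0.0753,0.5368,-0.08,0,0,-0.914,0.0785,0.5602,-0.08,0,0,-0.954,0.081,0.5777,-0.08,0,0,-0.984,0.0818,0.5835,-0.08,0,0,-0.994]'

```text
t: 14.45
ee_pos: [0.4599, -0.3408, 0.1393]
tool_rot: [2.89, 1.231, 0.0]
ft_force: [0.7, 0.1, -0.8]
finger_gap: 0.0235
finger_force: 20.0
```

carry_out --series '[0,0,0.01,0,0,0,0,0,0.03,0,0,0,0,0,0.055,0,0,0,0,0,0.08,0,0,0,0,0,0.095,0,0,0,0,0,0.105,0,0,0,0,0,0.11,0,0,0,0,0,0.112,0,0,0,0,0,0.112,0,0,0]'

```text
t: 15.35
ee_pos: [0.4602, -0.3391, 0.0271]
tool_rot: [2.89, 1.232, 0.0]
ft_force: [-0.3, -0.0, -1.2]
finger_gap: 0.0239
finger_force: 20.0
```

```bash
python3 - <<'E'
from h import *
s=get_state();print(s['t'],s['ee_pos'].round(4),s['tool_rot'].round(3),s['finger_gap'],s['ft_force'])
R=cv2.Rodrigues(np.array(s['tool_rot']))[0];print(np.degrees(np.arctan2(R[1,0],R[0,0])))
for n in('side','scene'):
    p,d=capture(n)
    if n=='side': a=cv2.resize(p[130:230,300:440],None,fx=4,fy=4)
    else: b=cv2.resize(p[180:330,200:340],(560,600))[:400]
cv2.imwrite('pics/s4.png',a)
E
```

```text
15.35 [ 0.4602 -0.3391  0.0271] [2.89  1.232 0.   ] 0.023875903800414346 [-0.34393513 -0.03733807 -1.21656484]
46.168086891243654
```

View pics/s4.png

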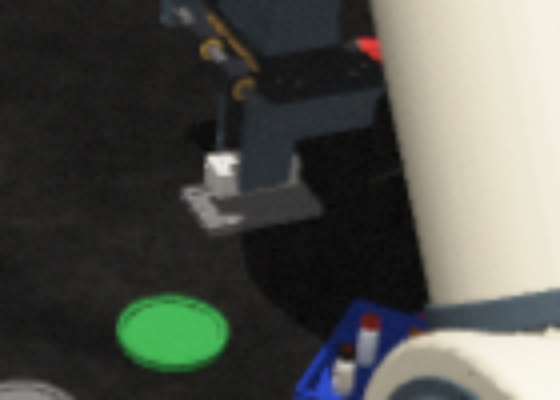

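The bar is held level, aligned over the oblong dish at (250,195). Lowering.

carry_out --series '[0,0,0.006,0,0,0,0,0,0.011,0,0,0,0,0,0.014,0,0,0,0,0,0.0153,0,0,0,0,0,0.0159,0,0,0,0,0,0.0163,0,0,0,0,0,0.0166,0,0,0,0,0,0.0166,0,0,0]'

```text
t: 16.25
ee_pos: [0.4598, -0.339, 0.0108]
tool_rot: [-2.89, -1.232, 0.0]
ft_force: [-4.1, 3.0, 14.7]
finger_gap: 0.0241
finger_force: 20.0
```

carry_out --series '[0,0,-0.0003,0,0,0,0,0,-0.0003,0,0,0,0,0,-0.0003,0,0,0,0,0,-0.0003,0,0,0,0,0,-0.006,0,0,0,0,0,-0.02,0,0,0,0,0,-0.06,0,0,0,0,0,-0.11,0,0,0,0,0,-0.15,0,0,0]' --hand 0.05

```text
t: 17.15
ee_pos: [0.4602, -0.3392, 0.1637]
tool_rot: [2.889, 1.231, 0.001]
ft_force: [-0.2, -1.4, -0.1]
finger_gap: 0.0499
finger_force: 0.0
```

carry_out --series '[0.3864,-0.4264,-0.09,0,0,0.806,0.3864,-0.4264,-0.09,0,0,0.806,0.3864,-0.4264,-0.09,0,0,0.806,0.3864,-0.4264,-0.09,0,0,0.806,0.3864,-0.4264,-0.09,0,0,0.806,0.3864,-0.4264,-0.09,0,0,0.806,0.3864,-0.4264,-0.09,0,0,0.806,0.3864,-0.4264,-0.09,0,0,0.806,0.3864,-0.4264,-0.09,0,0,0.806,0.3864,-0.4264,-0.09,0,0,0.806,0.3864,-0.4264,-0.09,0,0,0.806,0.3864,-0.4264,-0.09,0,0,0.806,0.3864,-0.4264,-0.09,0,0,0.806,0.3864,-0.4264,-0.09,0,0,0.806,0.3864,-0.4264,-0.09,0,0,0.806]'

```text
t: 18.65
ee_pos: [0.4198, 0.2341, 0.2505]
tool_rot: [3.141, -0.001, 0.0]
ft_force: [0.8, -1.0, -0.6]
finger_gap: 0.0502
finger_force: 0.0
```

```bash
python3 - <<'E'
from look import *
blobs(Q,460,-339,45,((18,34),(5,16)))
E
```

```text
18.65 [0.4198 0.2341 0.2505] [ 3.141e+00 -1.000e-03  0.000e+00]
(45, 57) 1566 53.2 ((491.10003662109375, 250.8893585205078), (42.823307037353516, 42.84571838378906), 36.275978088378906) [array([491.2, 251. ]), np.float64(21.9)]
(22, 34) 1227 29.2 ((493.6024475097656, 249.85101318359375), (60.912742614746094, 61.541236877441406), 0.8172714710235596) [array([493.3, 249.7]), np.float64(31.1)]
(18, 34) 138 22.6 ((460.3808898925781, -336.82989501953125), (60.230072021484375, 30.284770965576172), 48.440101623535156) [array([ 459.7, -335.2]), np.float64(31.6)]
(5, 16) 144 8.1 ((457.176513671875, -335.4605407714844), (82.00080108642578, 47.57613754272461), 43.769412994384766) [array([ 459.6, -338.8]), np.float64(43.8)]
```

The bar sits in its dish. Next is the insulator at (491.2, 251.0).

carry_out --series '[0.0714,-0.0169,0.04,0,0,0,0.0714,-0.0169,0.08,0,0,0,0.0714,-0.0169,0.12,0,0,0,0.0714,-0.0169,0.145,0,0,0,0.0714,-0.0169,0.15,0,0,0,0.0714,-0.0169,0.165,0,0,0,0.0714,-0.0169,0.18,0,0,0,0.0714,-0.0169,0.193,0,0,0,0.0714,-0.0169,0.204,0,0,0,0.0714,-0.0169,0.211,0,0,0,0.0714,-0.0169,0.2155,0,0,0,0.0714,-0.0169,0.2155,0,0,0]' --hand 0.075

```text
t: 19.95
ee_pos: [0.4913, 0.2517, 0.0344]
tool_rot: [3.141, -0.0, -0.001]
ft_force: [0.3, -0.1, -0.1]
finger_gap: 0.0748
finger_force: 0.0
```

carry_out --series '[0,0,0,0,0,0,0,0,0,0,0,0,0,0,0,0,0,0,0,0,0,0,0,0,0,0,0,0,0,0,0,0,0,0,0,0,0,0,0,0,0,0,0,0,0,0,0,0,0,0,0,0,0,0]' --hand 0 --newtons 20

```text
t: 20.85
ee_pos: [0.4915, 0.2518, 0.0348]
tool_rot: [-3.142, 0.0, -0.0]
ft_force: [-0.8, -1.2, 5.7]
finger_gap: 0.0433
finger_force: 20.0
```

carry_out --series '[0,0,-0.01,0,0,0,0,0,-0.03,0,0,0,0,0,-0.05,0,0,0,-0.0002,0.012,-0.06,0,0,0,-0.0005,0.035,-0.06,0,0,0,-0.0009,0.07,-0.06,0,0,0,-0.0012,0.105,-0.06,0,0,0,-0.0015,0.14,-0.06,0,0,0,-0.0018,0.175,-0.06,0,0,0,-0.0021,0.21,-0.06,0,0,0,-0.0023,0.245,-0.06,0,0,0,-0.0025,0.28,-0.06,0,0,0,-0.0026,0.303,-0.06,0,0,0,-0.0026,0.313,-0.05,0,0,0,-0.0026,0.3155,-0.03,0,0,0,-0.0026,0.3155,-0.01,0,0,0,-0.0026,0.3155,0.004,0,0,0,-0.0026,0.3155,0.011,0,0,0,-0.0026,0.3155,0.014,0,0,0,-0.0026,0.3155,0.014,0,0,0]'

```text
t: 22.85
ee_pos: [0.4886, -0.0635, 0.0205]
tool_rot: [-3.141, -0.0, 0.001]
ft_force: [-0.0, -0.2, -0.4]
finger_gap: 0.0436
finger_force: 20.0
```

```bash
python3 - <<'E'
from h import *
p,d=capture('side');cv2.imwrite('pics/s5.png',cv2.resize(p[150:350,140:420],None,fx=2.8,fy=2.8))
E
```

```text
(no output)
```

View pics/s5.png

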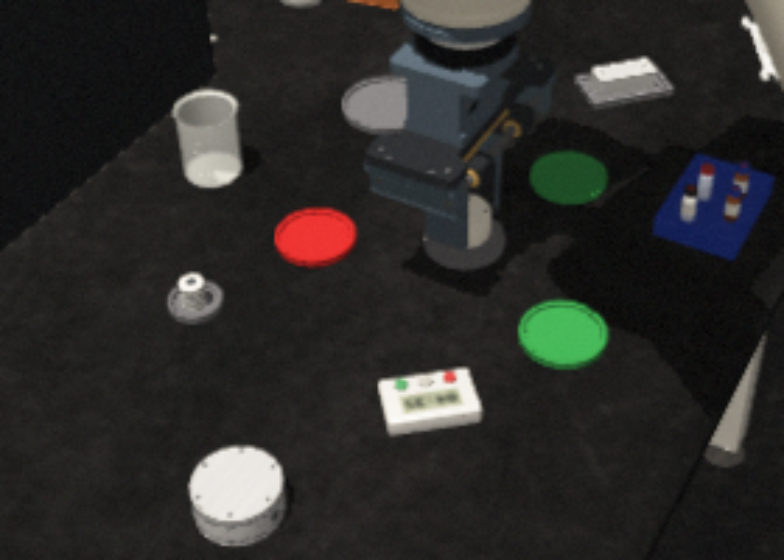

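The insulator is over the grey medium dish at (465,240). Cap and bar are placed and the block is bare. Lowering.

carry_out --series '[0,0,0.004,0,0,0,0,0,0.007,0,0,0,0,0,0.0085,0,0,0,0,0,0.0092,0,0,0,0,0,0.0097,0,0,0,0,0,0.01,0,0,0,0,0,0.01,0,0,0]'

```text
t: 23.6
ee_pos: [0.4888, -0.0637, 0.0108]
tool_rot: [3.142, -0.0, 0.0]
ft_force: [-1.3, 0.2, 3.9]
finger_gap: 0.043
finger_force: 20.0
```

carry_out --series '[0,0,0.0002,0,0,0,0,0,0.0004,0,0,0,0,0,0.0004,0,0,0]'

```text
t: 23.9
ee_pos: [0.4888, -0.0637, 0.0107]
tool_rot: [3.142, -0.0, 0.001]
ft_force: [-2.6, 0.8, 14.0]
finger_gap: 0.0433
finger_force: 20.0
```

carry_out --series '[0,0,-0.0004,0,0,0,0,0,-0.0004,0,0,0,0,0,-0.0004,0,0,0,0,0,-0.0004,0,0,0,0,0,-0.006,0,0,0,0,0,-0.02,0,0,0,0,0,-0.06,0,0,0,0,0,-0.11,0,0,0,-0.0688,-0.2987,-0.239,0,0,0,-0.0688,-0.2987,-0.239,0,0,0,-0.0688,-0.2987,-0.239,0,0,0,-0.0688,-0.2987,-0.239,0,0,0,-0.0688,-0.2987,-0.239,0,0,0,-0.0688,-0.2987,-0.239,0,0,0,-0.0688,-0.2987,-0.239,0,0,0,-0.0688,-0.2987,-0.239,0,0,0,-0.0688,-0.2987,-0.239,0,0,0]' --hand 0.07

```text
t: 25.6
ee_pos: [0.4196, 0.2353, 0.2495]
tool_rot: [3.141, 0.002, 0.001]
ft_force: [0.0, -1.1, -0.4]
finger_gap: 0.07
finger_force: 0.0
```

```bash
python3 - <<'E'
from look import *
blobs(Q,489,-64,40,((20,34),))
E
```

```text
25.6 [0.4196 0.2353 0.2495] [3.141e+00 2.000e-03 1.000e-03]
(22, 34) 2821 29.2 ((493.6608581542969, 250.00991821289062), (61.16154861450195, 60.95804977416992), 0.7797024250030518) [array([493.2, 249.7]), np.float64(31.1)]
(20, 34) 214 26.4 ((487.57379150390625, -60.586307525634766), (41.994354248046875, 43.443965911865234), 47.179893493652344) [array([488.1, -60.2]), np.float64(23.2)]
```

carry_out --series '[0.0739,-0.0146,0.04,0,0,0,0.0739,-0.0146,0.08,0,0,0,0.0739,-0.0146,0.12,0,0,0,0.0739,-0.0146,0.16,0,0,0,0.0739,-0.0146,0.18,0,0,0,0.0739,-0.0146,0.195,0,0,0,0.0739,-0.0146,0.21,0,0,0,0.0739,-0.0146,0.222,0,0,0,0.0739,-0.0146,0.232,0,0,0,0.0739,-0.0146,0.238,0,0,0,0.0739,-0.0146,0.242,0,0,0,0.0739,-0.0146,0.242,0,0,0]' --hand 0.091

```text
t: 26.9
ee_pos: [0.4939, 0.2495, 0.0071]
tool_rot: [3.142, -0.0, -0.0]
ft_force: [0.5, 0.0, -0.1]
finger_gap: 0.091
finger_force: 0.0
```

carry_out --series '[0,0,0,0,0,0,0,0,0,0,0,0,0,0,0,0,0,0,0,0,0,0,0,0,0,0,0,0,0,0,0,0,0,0,0,0,0,0,0,0,0,0,0,0,0,0,0,0,0,0,0,0,0,0]' --hand 0 --newtons 40

```text
t: 27.8
ee_pos: [0.4941, 0.2497, 0.0075]
tool_rot: [-3.141, 0.0, -0.001]
ft_force: [-0.6, -1.0, 6.4]
finger_gap: 0.0613
finger_force: 40.0
```

carry_out --series '[0,0,-0.01,0,0,0,0,0,-0.03,0,0,0,0,0,-0.055,0,0,0,0.0045,0.0136,-0.07,0,0,0,0.0135,0.0408,-0.08,0,0,0,0.024,0.0725,-0.08,0,0,0,0.0345,0.1042,-0.08,0,0,0,0.045,0.1359,-0.08,0,0,0,0.0555,0.1676,-0.08,0,0,0,0.066,0.1993,-0.08,0,0,0,0.0765,0.231,-0.08,0,0,0,0.087,0.2627,-0.08,0,0,0,0.0975,0.2945,-0.08,0,0,0,0.108,0.3262,-0.08,0,0,0,0.1185,0.3579,-0.08,0,0,0,0.129,0.3896,-0.08,0,0,0,0.138,0.4168,-0.08,0,0,0,0.144,0.4349,-0.08,0,0,0,0.1485,0.4485,-0.08,0,0,0,0.15,0.453,-0.08,0,0,0]'

```text
t: 29.8
ee_pos: [0.644, -0.2042, 0.0873]
tool_rot: [3.142, -0.001, 0.0]
ft_force: [0.1, 1.3, -3.1]
finger_gap: 0.0611
finger_force: 40.0
```

carry_out --series '[0,0,0.008,0,0,0,0,0,0.024,0,0,0,0,0,0.042,0,0,0,0,0,0.055,0,0,0,0,0,0.062,0,0,0,0,0,0.064,0,0,0,0,0,0.064,0,0,0]'

```text
t: 30.5
ee_pos: [0.6439, -0.2032, 0.0233]
tool_rot: [-3.142, -0.0, -0.0]
ft_force: [0.5, -0.1, -2.9]
finger_gap: 0.0613
finger_force: 40.0
```

```bash
python3 - <<'E'
from h import *
p,d=capture('side');cv2.imwrite('pics/s6.png',cv2.resize(p[120:270,180:400],None,fx=3.5,fy=3.5))
E
```

```text
(no output)
```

View pics/s6.png

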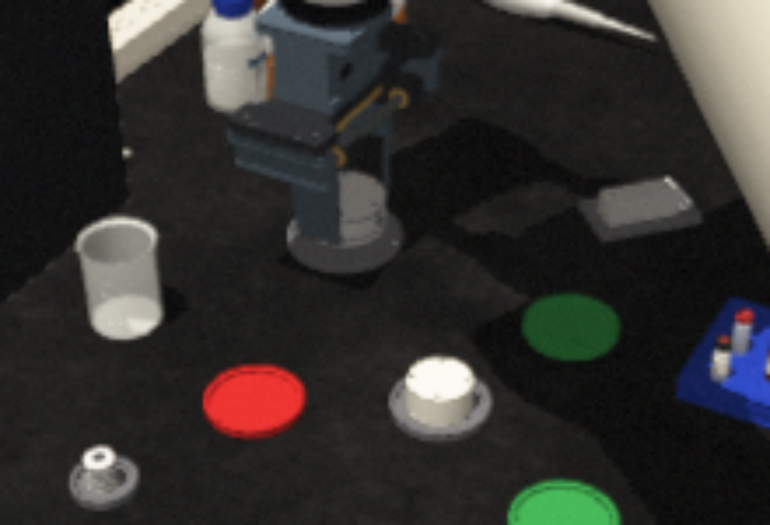

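The block is over the large dish at (345,235). The insulator is flat in the medium dish at (440,390), and the cap and bar are in place. Lowering.

carry_out --series '[0,0,0.004,0,0,0,0,0,0.008,0,0,0,0,0,0.0102,0,0,0,0,0,0.011,0,0,0,0,0,0.0115,0,0,0,0,0,0.0119,0,0,0,0,0,0.0119,0,0,0]'

```text
t: 31.25
ee_pos: [0.6438, -0.2034, 0.0115]
tool_rot: [3.142, -0.0, 0.0]
ft_force: [-1.3, 0.6, -0.6]
finger_gap: 0.0611
finger_force: 40.0
```

carry_out --series '[0,0,0.0002,0,0,0,0,0,0.0004,0,0,0,0,0,0.0005,0,0,0,0,0,0.0005,0,0,0]'

```text
t: 31.65
ee_pos: [0.6439, -0.2035, 0.0115]
tool_rot: [3.141, -0.0, 0.0]
ft_force: [-4.0, 1.1, 8.5]
finger_gap: 0.0614
finger_force: 40.0
```

Seated. Releasing, then rising clear.

carry_out --series '[0,0,-0.0003,0,0,0,0,0,-0.0003,0,0,0,0,0,-0.0003,0,0,0,0,0,-0.0003,0,0,0,0,0,-0.0003,0,0,0,0,0,-0.006,0,0,0,0,0,-0.02,0,0,0,0,0,-0.05,0,0,0,0,0,-0.1,0,0,0,-0.1,0,-0.2,0,0,0,-0.144,-0.04,-0.38,0,0,0,-0.144,-0.04,-0.38,0,0,0,-0.144,-0.04,-0.38,0,0,0,-0.144,-0.04,-0.38,0,0,0,-0.144,-0.04,-0.38,0,0,0,-0.144,-0.04,-0.38,0,0,0,-0.144,-0.04,-0.38,0,0,0,-0.144,-0.04,-0.38,0,0,0]' --hand 0.085

```text
t: 33.45
ee_pos: [0.4996, -0.1633, 0.3915]
tool_rot: [3.141, -0.0, 0.002]
ft_force: [-0.1, 0.1, -0.2]
finger_gap: 0.085
finger_force: 0.0
```

```bash
python3 - <<'E'
from h import *
print(get_state()['t'],get_state()['finger_gap'])
p,d=capture('wrist');cv2.imwrite('pics/w9.png',p)
E
```

```text
33.45 0.08502322873176665
```

View pics/w9.png

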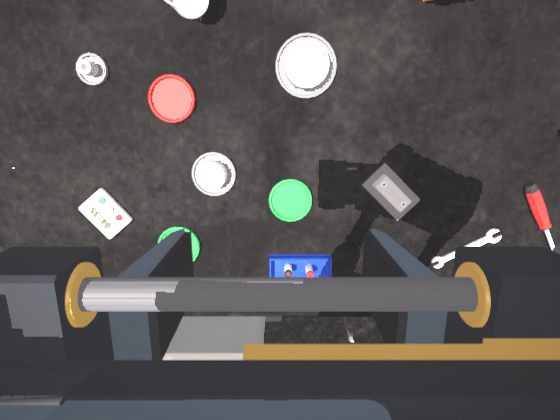

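All four parts sit in their dishes: cap (92,68), insulator (213,173), block (306,65), bar (391,190). The beaker and timer are untouched.

```bash
python3 -c "
from bench import *
print(hand_in())"
```

```text
the job is handed in; nothing more can be done
None
```

The job is handed in at about 33 s: the cap, bar, insulator and block were taken off in that order and each now sits flat in its own dish, with the beaker and timer untouched.

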